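# Top up the spring-loaded bowl dispenser

## Task

Restock the spring bowl dispenser on the pass: take the two white soup bowls standing on the counter, set each one right way up in the pile in the dispenser, and press the pile down against its spring until all four clips have snapped over the rim of the last bowl, so that the whole pile stays down when you let go. Do not shift the pepper mill, sauce bottle, ramekin or ladle.

Things in the scene. Friction and masses are not known exactly. Their poses are not given: they have to be found in the camera images.
- dispenser: bowl dispenser, fixed: steel frame on a 170 mm square base, four upright spring tubes round the pile, 186 mm high. Origin: centre of its underside; z up. Tubes, each with a clip in a black housing 24 mm wide (66 to 85 mm from the axis), stand at 45, 135, 225 and 315 degrees from its x axis; its +x, -x, +y and -y sides are open but for a hoop of 90 mm radius, 85 mm up
- mouth (a point): point on the dispenser's axis level with the underside of its four clips, 175 mm above the counter; axes as the dispenser's. The clips' grey noses reach in to 58 mm from the axis, sloped on top, flat below; clips and housings rise 11 mm above this point. A rim pressed down pushes the sprung noses aside; once it is below this point they snap back over it and hold it against the platform's spring
- platform (a joint): the sprung platform under the pile: m it has sunk from its empty height. 0.027 with the one bowl in it at the start; each further clipped bowl adds 0.022. Press 1 to 5 mm beyond that for the clips to snap; its stop is at 0.113. The push needed is about 10 N, anywhere on the bowl's floor
- bowl_a_center (a point): white melamine stacking soup bowl standing upright and loose on the counter: 128 mm across, 52 mm high, 0.15 kg. Point: on its axis, half-way up (26 mm above the foot); z up. Rim band 8 mm thick (radius 56 inside to 64 outside), sides vertical for 13 mm inside and 11 mm outside; the wall narrows to a foot of 41 mm radius. Flat inner floor of 35 mm radius, 44 mm below the rim
- bowl_b_center (a point): second loose bowl on the counter, the same as bowl_a; point likewise at its centre. Set into another bowl, its foot drops onto a ledge and it centres itself, standing 22 mm higher than the bowl it sits in
- bowl_in_center (a point): the same kind of bowl, already in the dispenser under its clips at the start, rim level with mouth; point likewise at its centre
- plates: stack of six white plates, 210 mm across, 62 mm high, fixed; origin at the centre of its underside. The stack and the dispenser stand on opposite sides (left or right)
- mill: dark wooden pepper mill with a brass knob, 58 mm across, 122 mm high, standing loose; origin at the centre of its underside
- bottle: clear squeeze bottle of amber sauce with a white pointed cap, 58 mm across, 190 mm high, standing loose; origin at the centre of its underside
- ramekin: small white ramekin, 80 mm across, 42 mm high, standing loose; origin at the centre of its underside
- ladle: steel ladle lying loose near the far edge, cup 70 mm across and 32 mm high, handle 300 mm long towards its own +y; origin at the centre of the cup's underside
There are look-alikes about, which are no part of the job. What is shaped like the part that bears bowl_b_center but blue or pink is not meant.

How it is judged:
By the outcome, as a careful person would: the job done as asked, in the order asked, and still so for the second after the job is handed in, with the robot touching nothing.
It also fails if it takes over 67 s, if anything falls off the work surface, if the arm or the gripper's body presses on something with over 40 N, if the wrist force passes 120 N, or if a joint passes its speed limit or range.

## Robot

A 6-joint arm with a two-finger parallel gripper is mounted at the origin on the work surface. World frame = base frame: x ahead of the robot, y to its left, z up, the work surface at z = 0. Lengths are in m, angles in rad, forces in N, time in s.
With the tool pointing down it reaches from about 0.375 to 0.9 m from the base axis. Payload 3.1 kg.
Tool frame: the origin (TCP) lies at the very end of the fingers, on their centre line; the grasp point (between the pads) lies 19 mm behind it (manip.pinch_z is the distance from the TCP to the grasp point, in m); z points along the fingers, y is the line along which they close (so a half turn about z gives the same grasp; the last joint's range is limited). The gripper opens to 85 mm and grips with 20 to 120 N. Pads are 22 mm wide; open, the fingers measure 114 mm over their backs; the gripper's body (76 mm by 85 mm) begins 54 mm behind the grasp point. The pads swing forward as they close: fully open they stand 13 mm farther back than shut.
Start: joints at [-1.393, 0.527, 1.433, -0, 1.181, -0.178], TCP at [0.218, -0.586, 0.231] pointing down, gripper open.
Joint ranges: [-3.08, 3.08], [-0.75, 2.2], [0.22, 2.44], [-1.43, 4.57], [0, 2.65], [-2.85, 2.85]. Speed limits (rad/s): [2.79, 2.79, 3.14, 3.14, 3.14, 3.14].

## Interface

Orientations are given as a unit quaternion [x, y, z, w].
In Python, from station import manip gives the robot as it stands.
- The arm moves only by the tool servo_tool, never from a script. Its argument "commands" is one flat list of numbers, 7 for each row, row after row: the shift along the tool's x, y, z each as a share of 500 mm, from -1 to 1, then the turn, a rotation vector about the tool's x, y, z each as a share of 360 degrees, from -1 to 1, then the opening, from -1 (shut) to 1 (fully open). In form: [dx, dy, dz, rx, ry, rz, claw, dx, dy, dz, rx, ry, rz, claw, ...]. A call has 1 to 12 rows; each row shifts and turns the commanded pose from where the row before left it, along the tool's axes as they then stand; what a row does not reach is not made up. A row lasts 1/12 s, in which the tool goes at most 41.7 mm and 7.16 degrees, less where a joint would pass 70% of its speed; a pose out of reach is approached as far as the arm can. A call with a number of a shift or a turn outside -1 to 1 is refused whole. A call with a gripper value outside its range is refused whole. The fingers move at their own pace and stop on an object; "force" is the grip in N (left out, the last holds). Time passes only in rows, so rows that do not move let the fingers close. It gives the time, the measured TCP pose, the force, the opening and the grip force at its end, in the units of the state.
- manip.sense(): the state, without advancing time (a new reading comes with each control period).
- manip.snapshot(name): name is "scene" or "top"; returns a dict with "img" (480x640x3 uint8, red, green, blue), "mtx" (3x3 intrinsics, pixels), "world_to_cam" (4x4, takes a point from world to camera coordinates). Camera axes: x right, y up, looking along -z (the intrinsics and any distortion apply to the point x, -y, -z); pixel columns grow to the right and rows downward; lengths in m; the calibration is good to about 2 mm. A picture is of the moment at which its call begins. There is no depth.
- manip.sign_off(): hands the job in; it is judged then, once.
Trained networks look in a picture, given as the dict that the camera call returned (one of the last four; its "shot" number tells which), for a name from the list of things; names that differ only in an ending like _2 or _b are one class to them, and where a whole thing is asked for, a point or a joint stands for the part that bears it (a point fixed in the world has none). Each returns a list of dicts, best first, with "conf" (0 to 1); they miss things now and then, are a little off and sometimes report something else, mostly with a low value. They report only what shows in the picture. A call takes as long as a camera call. They do not tell look-alikes from the thing itself.
- manip.look_for(picture, query): "box" ([left, top, width, height] in pixels, round what is visible of it).
- manip.silhouettes(picture, query): "pixels" (480x640 bool, what is visible of it) and "box" ([left, top, width, height] in pixels, round what is visible of it).
The state is a dict: "t": time; "q": joint angles; "qd": joint speeds; "tau": joint torques, N m; "tcp_pos": TCP position; "tool_rot": TCP orientation; "force": force on the tool from outside, world axes, zero at the start; "ft_torque": the same for the moment, N m; "finger_gap": opening from 0.0 (shut) to 1.0 (fully open); "gripper_force": force on a finger pad.
Only numpy, scipy, OpenCV 4.12 (cv2) and the standard library are available. Lean on these libraries where they do the work, as an engineer would, in place of code of your own. Each camera call takes 0.05 s, during which the arm holds its last target. There are 200 camera calls.

## Working session

There is one attempt and no reset: what is moved stays moved. The work goes in short steps, Python scripts to look and compute and a tool call to move; the robot and the scene stay as the last step left them, time stands still between calls to the robot, and variables do not carry over. Pictures are saved under pics/ and viewed, at most 12 in all, crops included, and the job is handed in when it is done.

Besides the shell and the picture viewer there is one more tool, called by a JSON object that holds its "method" and its "body". servo_tool: Moves the arm, as the interface text tells. Its arguments: {"type":"object","properties":{"commands":{"type":"array"},"force":{"type":"number"}},"required":["commands"]}

```bash
mkdir -p pics; ls; cat > h.py <<'E'
import numpy as np, cv2
from station import manip
def ray(p,u,v):
    M=p["world_to_cam"];K=p["mtx"]
    d=np.linalg.inv(K)@[u,v,1.];d=np.array([d[0],-d[1],-d[2]])
    R=M[:3,:3];c=-R.T@M[:3,3];return c,R.T@d
def at_z(p,u,v,z):
    c,d=ray(p,u,v);return c+d*(z-c[2])/d[2]
def proj(p,X):
    M=p["world_to_cam"];x=M[:3,:3]@np.array(X)+M[:3,3]
    q=p["mtx"]@np.array([x[0],-x[1],-x[2]]);return q[:2]/q[2]
def save(p,n):cv2.imwrite(f"pics/{n}.png",p["img"][:,:,::-1])
E
python3 - <<'E'
from h import *
for n in("scene","top"):
    p=manip.snapshot(n);save(p,n+"0");c,d=ray(p,320,240);print(n,p.keys(),c.round(3),d.round(3))
    for q in["dispenser","bowl_a_center","plates","mill","bottle","ramekin","ladle"]:
        print(q,[(np.round(r["box"]).astype(int).tolist(),round(r["conf"],2)) for r in manip.look_for(p,q)[:6]])
print(manip.sense())
E
```

```text
pics
scene dict_keys(['img', 'mtx', 'world_to_cam', 'shot']) [ 1.348 -0.249  0.782] [-0.76   0.242 -0.604]
dispenser [([395, 176, 90, 107], 0.62), ([258, 300, 37, 87], 0.18)]
bowl_a_center [([329, 276, 64, 57], 0.77), ([382, 347, 73, 24], 0.21)]
plates []
mill [([337, 190, 21, 45], 0.81), ([416, 209, 52, 20], 0.68)]
bottle [([261, 301, 33, 84], 0.61)]
ramekin [([215, 228, 34, 37], 0.93)]
ladle [([384, 344, 75, 25], 0.83), ([393, 174, 91, 107], 0.32)]
top dict_keys(['img', 'mtx', 'world_to_cam', 'shot']) [ 0.326 -0.002  1.594] [ 0.139 -0.014 -0.99 ]
dispenser [([145, 209, 80, 74], 0.67)]
bowl_a_center [([261, 175, 51, 48], 0.77), ([356, 305, 35, 33], 0.56)]
plates [([406, 218, 86, 84], 0.77)]
mill [([243, 314, 25, 21], 0.77), ([261, 175, 51, 50], 0.37)]
bottle [([354, 151, 26, 28], 0.76)]
ramekin [([354, 308, 33, 29], 0.74), ([198, 239, 8, 22], 0.49)]
ladle [([170, 128, 121, 25], 0.77)]
{'t': 0.8, 'q': array([-1.39252517e+00,  5.27444424e-01,  1.43267491e+00, -2.75034812e-05,
        1.18137587e+00, -1.78486162e-01]), 'qd': array([-9.95375482e-04, -8.88047432e-04,  3.72025713e-05, -1.18024194e-03,
        2.89537802e-03, -1.45874192e-03]), 'tau': array([-8.26852101e-04, -4.42254603e+01, -1.78413713e+01, -2.49447676e-04,
        7.10869263e-04, -1.19135311e-05]), 'tcp_pos': array([ 0.21830183, -0.58563478,  0.23135259]), 'tool_rot': array([ 9.84131740e-01,  1.77439328e-01, -1.27276297e-05,  4.87222241e-05]), 'force': array([ 0.30014007,  0.37078346, -0.21251624]), 'ft_torque': array([ 0.05125061, -0.00037737,  0.008066  ]), 'gripper_force': 0.0, 'finger_gap': 0.9982351494612735}
```

View pics/scene0.png

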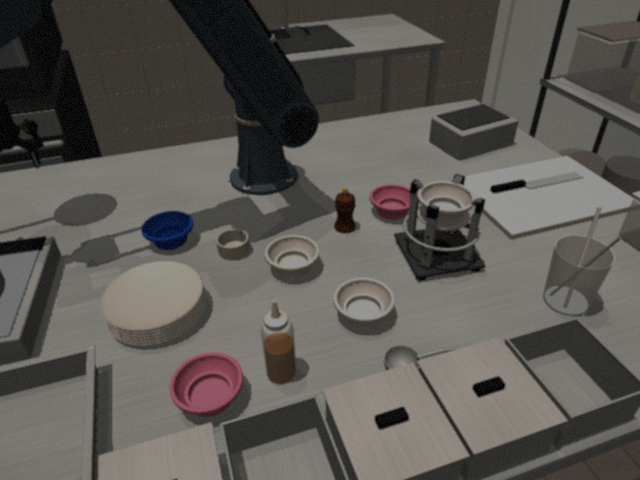

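View pics/top0.png

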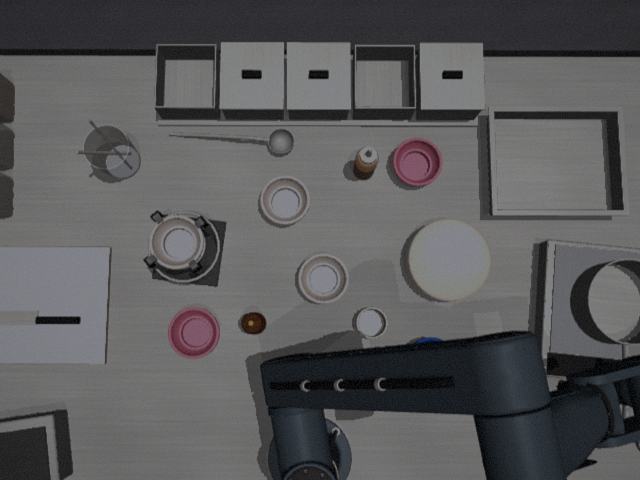

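The white bowls are at top pixels (285,201) and (323,278), and they are (365,302) and (292,255) in the scene view. The bowl-shaped look-alikes are pink at (418,162) and (194,332) and blue at (430,343). The small one at (370,322) is the ramekin. The two white ones fit the description; I'll fit models and confirm in a crop.

```bash
cat >> h.py <<'E'
from scipy.optimize import least_squares
TH=np.linspace(0,2*np.pi,72,endpoint=False)
def circ(x,y,r,z):return np.c_[x+r*np.cos(TH),y+r*np.sin(TH),z+0*TH]
def pj(p,P):
    M=p["world_to_cam"];x=np.asarray(P)@M[:3,:3].T+M[:3,3];q=(x*[1,-1,-1])@p["mtx"].T;return q[:,:2]/q[:,2:]
def bowlhull(p,x,y,z0=0):
    P=np.vstack([circ(x,y,.064,z0+.052),circ(x,y,.064,z0+.041),circ(x,y,.041,z0)])
    return cv2.convexHull(pj(p,P).astype(np.float32))[:,0]
def bb(h):return np.r_[h.min(0),h.max(0)]
def mbb(m):
    v,u=np.where(m);return np.array([u.min()-.5+.0,v.min()-.5,u.max()+.5,v.max()+.5])
E
python3 - <<'E'
from h import *
P={n:manip.snapshot(n) for n in("scene","top")}
S={}
for n,p in P.items():
    print(n,[(np.round(r["box"]).astype(int).tolist(),round(r["conf"],2)) for r in manip.silhouettes(p,"bowl_a_center")])
    S[n]=[r["pixels"] for r in manip.silhouettes(p,"bowl_a_center")]
def mask_at(n,u,v):
    for m in S[n]:
        if abs(mbb(m)[[0,2]].mean()-u)<15 and abs(mbb(m)[[1,3]].mean()-v)<15:return m
for nm,uv in {"A":dict(top=(285,201),scene=(364,303)),"B":dict(top=(323,278),scene=(292,256))}.items():
    for n in uv:
        p=P[n];m=mask_at(n,*uv[n]);
        x0=at_z(p,*uv[n],.03)[:2];print(nm,n,"guess",x0.round(3))
        if m is not None:
            r=least_squares(lambda s:bb(bowlhull(p,*s))-mbb(m),x0);print("fit",r.x.round(4),r.fun.round(1))
p=P["top"]
print("in",at_z(p,180,243,.17).round(3))
for u,v in[(157,216),(208,221),(198,273),(151,262)]:print(at_z(p,u,v,.186).round(3))
c=cv2.resize(p["img"][115:355,130:450],None,fx=2.5,fy=2.5,interpolation=cv2.INTER_CUBIC);cv2.imwrite("pics/c1.png",c[:,:,::-1])
E
```

```text
scene [([328, 278, 68, 54], 0.85)]
top [([261, 178, 51, 46], 0.56), ([186, 229, 18, 38], 0.29)]
A top guess [0.647 0.066]
fit [0.6493 0.0662] [ 0.1 -0.4  0.1  0.3]
A scene guess [0.644 0.07 ]
fit [0.6465 0.0696] [ 1.8 -2.5  2.1 -1.6]
B top guess [ 0.447 -0.032]
B scene guess [ 0.439 -0.031]
in [0.518 0.305 0.17 ]
[0.579 0.357 0.186]
[0.567 0.238 0.186]
[0.446 0.258 0.186]
[0.471 0.368 0.186]
```

View pics/c1.png

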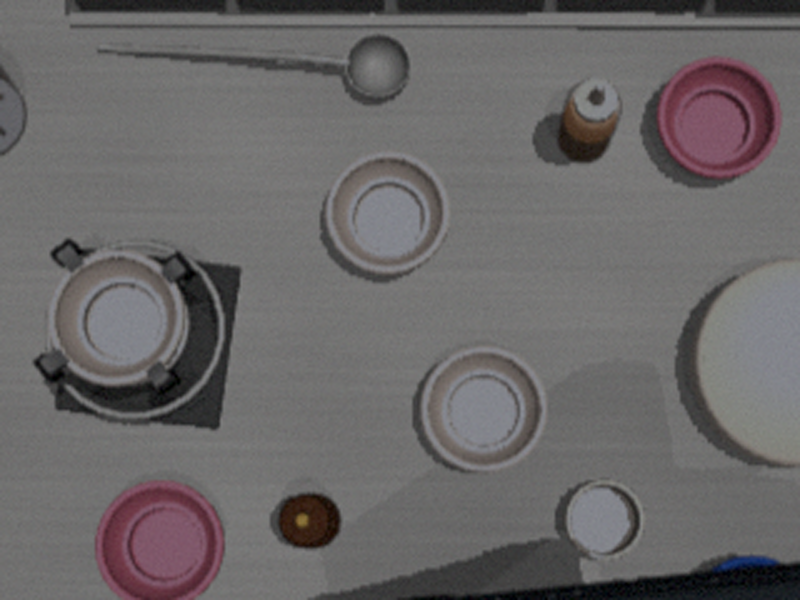

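The crop confirms both white soup bowls: A's rim centre is at full-image (285,200.6) and B's at (323,278). The dispenser's black housings are at (157.6,216.6), (200.8,221.8), (194.8,265.8) and (150.4,260.2).

```bash
python3 - <<'E'
from h import *
p=manip.snapshot("top")
for nm,b,x0 in(("A",[260.8,176.2,309.6,224.6],[.65,.066]),("B",[298,253.4,348.4,303],[.45,-.03])):
    r=least_squares(lambda s:bb(bowlhull(p,*s))-b,x0);print(nm,r.x.round(4),r.fun.round(1))
H=np.array([[157.6,216.6],[200.8,221.8],[194.8,265.8],[150.4,260.2]])
def hp(s,R=.0755):
    a=s[2]+np.radians([45,-45,-135,135]);return pj(p,np.c_[s[0]+R*np.cos(a),s[1]+R*np.sin(a),.186+0*a])
r=least_squares(lambda s:(hp(s)-H).ravel(),[.515,.305,-.1],x_scale=.1);print("disp",r.x.round(4),np.degrees(r.x[2]),r.fun.round(1))
# bowl_in rim circle
b=[130+49/2.5,115+250/2.5,130+188/2.5,115+385/2.5]
r2=least_squares(lambda s:bb(pj(p,circ(s[0],s[1],.064,.175)))-b,[.515,.305]);print("in",r2.x.round(4),r2.fun.round(1))
q=manip.snapshot("scene")
print("scene check A,B rims,disp",bb(bowlhull(q,.6493,.0662)).round(),bb(bowlhull(q,.447,-.032)).round(),bb(pj(q,circ(*r.x[:2],.064,.175))).round())
E
```

```text
A [0.6474 0.066 ] [-1.1 -1.4  0.  -0.1]
B [ 0.45 -0.03] [-1.2 -2.5 -0.8 -1.2]
disp [ 0.5203  0.3115 -0.1203] -6.894205279616054 [-0.9 -0.9  1.2 -0.6  0.5  0.7 -0.8  0.7]
in [0.5198 0.3104] [ 0.4 -0.1 -0.4  0.1]
scene check A,B rims,disp [333. 277. 395. 329.] [265. 235. 319. 279.] [416. 181. 474. 211.]
```

```bash
python3 - <<'E'
from h import *
p=manip.snapshot("top");q=manip.snapshot("scene")
for nm,b,x0 in(("A",[260.8,176.2,309.6,224.6],[.65,.066]),("B",[298,253.4,348.4,303],[.45,-.03])):
    r=least_squares(lambda s:bb(bowlhull(p,*s))-b,x0,diff_step=.02);print(nm,r.x.round(4),r.fun.round(1))
    print("scene box",bb(bowlhull(q,*r.x)).round(1))
m=manip.silhouettes(p,"bowl_a_center")
for k in m:
    print(mbb(k["pixels"]),k["conf"])
E
```

```text
A [0.6455 0.0646] [-0.6 -0.7  0.6  0.7]
scene box [331.8 276.2 393.2 328.2]
B [ 0.4454 -0.0326] [-0.2 -0.6  0.2  0.6]
scene box [264.1 234.2 318.9 278.7]
[259.5 174.5 309.5 222.5] 0.8
```

{"method": "servo_tool", "body": {"commands": [0,0,0,0,0,0.019,-0.3,0,0,0,0,0,0.019,-0.3,0,0,0,0,0,0.019,-0.3,0,0,0,0,0,0.019,-0.3,0.035,-0.064,0,0,0,0,-0.3,0.035,-0.064,0,0,0,0,-0.3,0.035,-0.064,0,0,0,0,-0.3,0.035,-0.064,0,0,0,0,-0.3,0.035,-0.064,0,0,0,0,-0.3,0.035,-0.064,0,0,0,0,-0.3,0.035,-0.064,0,0,0,0,-0.3,0.035,-0.064,0,0,0,0,-0.3], "force": 50}}

```text
t: 2.35
tcp_pos: [0.3889, -0.3469, 0.2315]
tool_rot: [0.998, -0.061, 0.0, 0.0]
force: [0.7, -0.1, -0.3]
finger_gap: 0.348
gripper_force: 0.0
```

{"method": "servo_tool", "body": {"commands": [0.035,-0.064,0,0,0,0,-0.3,0.035,-0.064,0,0,0,0,-0.3,0.035,-0.064,0,0,0,0,-0.3,0.035,-0.064,0,0,0,0,-0.3,0.035,-0.064,0,0,0,0,-0.3,0.035,-0.064,0,0,0,0,-0.3,0.035,-0.064,0,0,0,0,-0.3,0.035,-0.064,0,0,0,0,-0.3,0.035,-0.064,0,0,0,0,-0.3,0.035,-0.064,0,0,0,0,-0.3,0,0,0,0,0,0,-0.3]}}

```text
t: 3.27
tcp_pos: [0.6039, -0.0464, 0.2316]
tool_rot: [0.998, -0.058, 0.002, -0.001]
force: [-0.1, -0.2, 0.3]
finger_gap: 0.352
gripper_force: 0.0
```

```bash
cat > w.py <<'E'
import sys
from h import *
# print shift in tool axes as share of 500mm from current to target x y z
s=manip.sense();from scipy.spatial.transform import Rotation as R
r=R.from_quat(s["tool_rot"]);t=np.array(list(map(float,sys.argv[1:4])))
print("t",s["t"],"tcp",s["tcp_pos"].round(4),"yaw",np.degrees(np.arctan2(*r.as_matrix()[[1,0],0])).round(2),"F",s["force"].round(1),"gap",round(s["finger_gap"],3),"grip",s["gripper_force"])
d=r.inv().apply(t-s["tcp_pos"]);print("share",(d/.5).round(4),"rows",np.linalg.norm(d)/.0417)
E
python3 w.py .6398 .0054 .2
```

```text
t 3.2667 tcp [ 0.6039 -0.0464  0.2316] yaw -6.6 F [-0.1 -0.2  0.3] gap 0.352 grip 0.0
share [ 0.0592 -0.1111  0.0637] rows 1.6911357066846786
```

{"method": "servo_tool", "body": {"commands": [0.02,-0.037,0,0,0,0,-0.3,0.02,-0.037,0,0,0,0,-0.3,0.02,-0.037,0,0,0,0,-0.3,0,0,0.065,0,0,0,-0.3,0,0,0.065,0,0,0,-0.3,0,0,0.065,0,0,0,-0.3,0,0,0.065,0,0,0,-0.3,0,0,0.02,0,0,0,-0.3,0,0,0,0,0,0,-0.3]}}

```text
t: 4.02
tcp_pos: [0.6343, -0.0002, 0.0881]
tool_rot: [0.998, -0.06, -0.004, -0.0]
force: [0.3, 0.6, 0.1]
finger_gap: 0.351
gripper_force: 0.0
```

```bash
python3 w.py .6398 .0054 .041; python3 - <<'E'
from h import *
a=manip.snapshot("scene")["img"][200:350,250:450];cv2.imwrite("pics/c2.png",cv2.resize(a,None,fx=4,fy=4,interpolation=2)[:,:,::-1])
E
```

```text
t 4.0167 tcp [ 6.343e-01 -2.000e-04  8.810e-02] yaw -6.93 F [0.3 0.6 0.1] gap 0.351 grip 0.0
share [ 0.0103 -0.0124  0.0942] rows 1.145747017075818
```

View pics/c2.png

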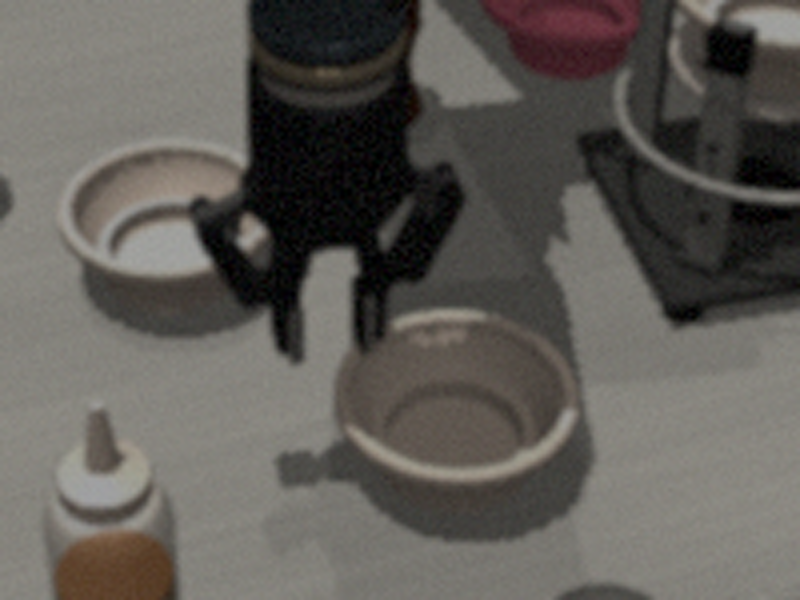

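{"method": "servo_tool", "body": {"commands": [0.005,-0.006,0.02,0,0,0,-0.3,0.005,-0.006,0.024,0,0,0,-0.3,0,0,0.03,0,0,0,-0.3,0,0,0.02,0,0,0,-0.3,0,0,0,0,0,0,-0.3,0,0,0,0,0,0,-1,0,0,0,0,0,0,-1,0,0,0,0,0,0,-1,0,0,0,0,0,0,-1,0,0,0,0,0,0,-1]}}

```text
t: 4.9
tcp_pos: [0.643, 0.0051, 0.045]
tool_rot: [0.998, -0.06, 0.001, 0.0]
force: [0.2, 0.4, 1.0]
finger_gap: 0.067
gripper_force: 50.5
```

```bash
python3 w.py .6398 .0054 .24
```

```text
t 4.9 tcp [0.643  0.0051 0.045 ] yaw -6.92 F [0.2 0.4 1. ] gap 0.067 grip 50.489599391876254
share [-5.9e-03  1.0e-04 -3.9e-01] rows 4.676204845773906
```

{"method": "servo_tool", "body": {"commands": [0,0,0,0,0,0,-1,0,0,-0.015,0,0,0,-1,0,0,-0.03,0,0,0,-1,0,0,-0.05,0,0,0,-1,0,0,-0.05,0,0,0,-1,0,0,0,0,0,0,-1], "force": 80}}

```text
t: 5.4
tcp_pos: [0.6459, 0.0047, 0.1221]
tool_rot: [0.998, -0.06, 0.005, 0.001]
force: [1.1, -0.5, -0.9]
finger_gap: 0.059
gripper_force: 80.4
```

```bash
python3 w.py .511 .252 .25; python3 - <<'E'
from h import *
a=manip.snapshot("scene")["img"][150:350,250:490];cv2.imwrite("pics/c3.png",cv2.resize(a,None,fx=3,fy=3,interpolation=2)[:,:,::-1])
E
```

```text
t 5.4 tcp [0.6459 0.0047 0.1221] yaw -6.91 F [ 1.1 -0.5 -0.9] gap 0.059 grip 80.44790229003411
share [-0.3249 -0.4585 -0.2592] rows 7.420018764279081
```

View pics/c3.png

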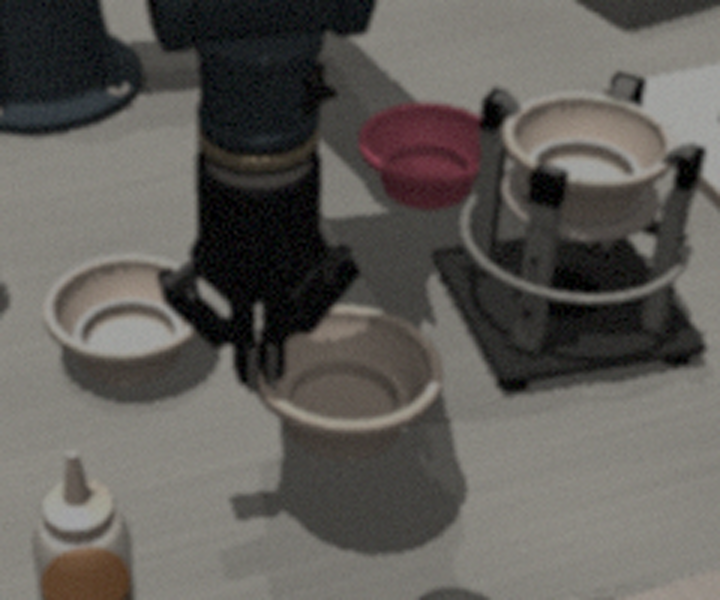

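{"method": "servo_tool", "body": {"commands": [0,0,-0.05,0,0,0,-1,0,0,-0.075,0,0,0,-1,-0.015,-0.025,-0.075,0,0,0,-1,-0.036,-0.05,-0.03,0,0,0,-1,-0.036,-0.05,-0.03,0,0,0,-1,-0.036,-0.05,0,0,0,0,-1,-0.036,-0.05,0,0,0,0,-1,-0.036,-0.05,0,0,0,0,-1,-0.036,-0.05,0,0,0,0,-1,-0.036,-0.05,0,0,0,0,-1,-0.036,-0.05,0,0,0,0,-1,-0.018,-0.034,0,0,0,0,-1]}}

```text
t: 6.45
tcp_pos: [0.5072, 0.2541, 0.2452]
tool_rot: [0.998, -0.06, -0.003, 0.0]
force: [0.7, -0.7, -2.1]
finger_gap: 0.055
gripper_force: 80.5
```

{"method": "servo_tool", "body": {"commands": [0,0,0,0,0,0,-1,0,0,0,0,0,0,-1]}}

```text
t: 6.62
tcp_pos: [0.5095, 0.2528, 0.2455]
tool_rot: [0.998, -0.059, -0.001, 0.001]
force: [0.1, -0.1, -1.9]
finger_gap: 0.052
gripper_force: 80.5
```

```bash
python3 w.py .514 .252 .190; python3 - <<'E'
from h import *
a=manip.snapshot("scene")["img"][110:290,350:530];b=manip.snapshot("top")["img"][150:330,110:290]
cv2.imwrite("pics/c4.png",cv2.resize(np.hstack([a,b]),None,fx=2.2,fy=2.2,interpolation=2)[:,:,::-1])
E
```

```text
t 6.6167 tcp [0.5095 0.2528 0.2455] yaw -6.77 F [ 0.1 -0.1 -1.9] gap 0.052 grip 80.45656463946216
share [0.0094 0.0003 0.1111] rows 1.3364668608297103
```

View pics/c4.png

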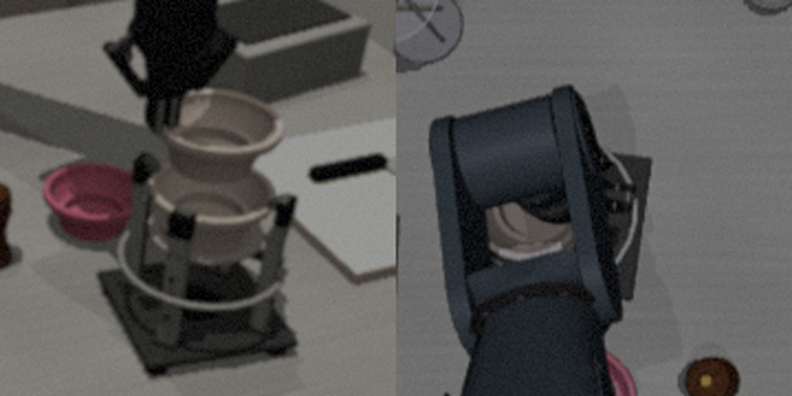

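```bash
python3 - <<'E'
from h import *
p=manip.snapshot("scene")
for c in[(.5167,.3124,.2525),(.52,.311,.175)]:print(bb(pj(p,circ(c[0],c[1],.064,c[2]))).round(1))
print(110+np.array([90,158])/2.2,350+np.array([165,284])/2.2, 110+np.array([160,222])/2.2,350+np.array([150,275])/2.2)
E
```

```text
[418.9 150.  479.2 178.6]
[415.6 180.5 473.4 210.7]
[150.90909091 181.81818182] [425.         479.09090909] [182.72727273 210.90909091] [418.18181818 475.        ]
```

{"method": "servo_tool", "body": {"commands": [0.005,0,0.02,0,0,0,-1,0.004,0,0.03,0,0,0,-1,0,0,0.03,0,0,0,-1,0,0,0.014,0,0,0,-1,0,0,0.01,0,0,0,-1,0,0,0,0,0,0,-1]}}

```text
t: 7.27
tcp_pos: [0.5151, 0.2511, 0.1935]
tool_rot: [0.998, -0.061, -0.001, 0.0]
force: [-0.5, 0.1, -1.7]
finger_gap: 0.054
gripper_force: 80.5
```

```bash
python3 w.py .514 .252 .190
```

```text
t 7.2667 tcp [0.5151 0.2511 0.1935] yaw -6.98 F [-0.5  0.1 -1.7] gap 0.054 grip 80.46782031655312
share [-0.0024 -0.0016  0.007 ] rows 0.09044027786129687
```

Lower a few mm more until contact shows, then release.

{"method": "servo_tool", "body": {"commands": [0,0,0.004,0,0,0,-1,0,0,0.004,0,0,0,-1,0,0,0,0,0,0,-1]}}

```text
t: 7.52
tcp_pos: [0.5158, 0.2519, 0.1912]
tool_rot: [0.998, -0.06, 0.001, -0.0]
force: [-0.3, 0.0, -1.3]
finger_gap: 0.053
gripper_force: 80.5
```

{"method": "servo_tool", "body": {"commands": [0,0,0,0,0,0,-0.4,0,0,0,0,0,0,-0.4,0,0,0,0,0,0,-0.4,0,0,-0.02,0,0,0,-0.4,0,0,-0.05,0,0,0,-0.4,0,0,-0.05,0,0,0,-0.4,0,0,0,0,0,0,-0.4]}}

```text
t: 8.1
tcp_pos: [0.5186, 0.2528, 0.2567]
tool_rot: [0.998, -0.06, 0.005, -0.002]
force: [1.0, 0.7, 0.5]
finger_gap: 0.301
gripper_force: 0.0
```

```bash
python3 w.py .520 .311 .25; python3 - <<'E'
from h import *
a=manip.snapshot("scene")["img"][110:290,350:530];b=manip.snapshot("top")["img"][150:330,110:290]
cv2.imwrite("pics/c5.png",cv2.resize(np.hstack([a,b]),None,fx=2.2,fy=2.2,interpolation=2)[:,:,::-1])
E
```

```text
t 8.1 tcp [0.5186 0.2528 0.2567] yaw -6.91 F [1.  0.7 0.5] gap 0.301 grip 0.0
share [-0.0114 -0.1159  0.0138] rows 1.406196755382295
```

View pics/c5.png

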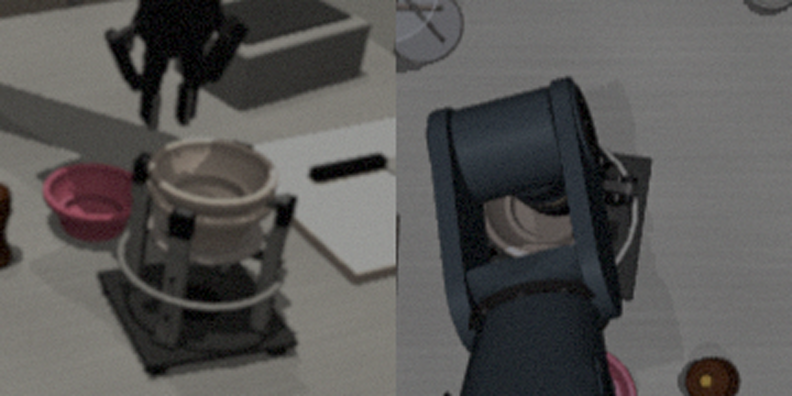

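{"method": "servo_tool", "body": {"commands": [-0.006,-0.04,0,0,0,0,-1,-0.005,-0.04,0,0,0,0,-1,0,-0.036,0,0,0,0,-1,0,0,0,0,0,0,-1,0,0,0.04,0,0,0,-1,0,0,0.05,0,0,0,-1,0,0,0.05,0,0,0,-1,0,0,0.035,0,0,0,-1,0,0,0.015,0,0,0,-1,0,0,0,0,0,0,-1]}}

```text
t: 9.03
tcp_pos: [0.515, 0.3088, 0.1538]
tool_rot: [0.998, -0.06, -0.003, 0.001]
force: [-0.1, -0.7, -0.4]
finger_gap: -0.001
gripper_force: 0.0
```

```bash
python3 w.py .520 .311 .1275
```

```text
t 9.0333 tcp [0.515  0.3088 0.1538] yaw -6.93 F [-0.1 -0.7 -0.4] gap -0.001 grip 0.0
share [ 0.0096 -0.0058  0.0525] rows 0.6432949403851311
```

{"method": "servo_tool", "body": {"commands": [0.003,-0.003,0,0,0,0,-1,0,0,0.01,0,0,0,-1,0,0,0.01,0,0,0,-1,0,0,0.01,0,0,0,-1,0,0,0.01,0,0,0,-1,0,0,0.006,0,0,0,-1,0,0,0,0,0,0,-1]}}

```text
t: 9.62
tcp_pos: [0.5206, 0.3119, 0.1348]
tool_rot: [0.998, -0.06, 0.003, -0.001]
force: [0.4, -0.3, 7.0]
finger_gap: -0.002
gripper_force: 3.5
```

{"method": "servo_tool", "body": {"commands": [0,0,0.003,0,0,0,-1,0,0,0.003,0,0,0,-1,0,0,0,0,0,0,-1,0,0,0,0,0,0,-1]}}

```text
t: 9.95
tcp_pos: [0.5206, 0.3119, 0.1324]
tool_rot: [0.998, -0.06, 0.003, -0.001]
force: [-0.9, -0.0, 6.7]
finger_gap: 0.001
gripper_force: 3.6
```

{"method": "servo_tool", "body": {"commands": [0,0,0.003,0,0,0,-1,0,0,0.003,0,0,0,-1,0,0,0.003,0,0,0,-1,0,0,0,0,0,0,-1,0,0,0,0,0,0,-1]}}

```text
t: 10.37
tcp_pos: [0.5205, 0.3119, 0.1279]
tool_rot: [0.998, -0.06, 0.003, -0.001]
force: [-1.6, -0.9, 8.6]
finger_gap: 0.002
gripper_force: 3.9
```

{"method": "servo_tool", "body": {"commands": [0,0,0.002,0,0,0,-1,0,0,0,0,0,0,-1]}}

```text
t: 10.53
tcp_pos: [0.5206, 0.3119, 0.1269]
tool_rot: [0.998, -0.06, 0.003, -0.001]
force: [-1.0, -0.6, 7.9]
finger_gap: -0.001
gripper_force: 3.9
```

{"method": "servo_tool", "body": {"commands": [0,0,-0.008,0,0,0,-1,0,0,-0.008,0,0,0,-1,0,0,0,0,0,0,-1]}}

```text
t: 10.78
tcp_pos: [0.5196, 0.3117, 0.1339]
tool_rot: [0.998, -0.06, 0.002, -0.001]
force: [-0.4, -0.0, 0.1]
finger_gap: -0.001
gripper_force: 0.0
```

{"method": "servo_tool", "body": {"commands": [0,0,-0.03,0,0,0,-1,0,0,-0.06,0,0,0,-1,0,0,-0.07,0,0,0,-1,0,0,-0.06,0,0,0,-1,0,0,0,0,0,0,-1]}}

```text
t: 11.2
tcp_pos: [0.5222, 0.3128, 0.249]
tool_rot: [0.998, -0.06, 0.006, -0.003]
force: [0.8, 0.6, 0.8]
finger_gap: 0.0
gripper_force: 0.0
```

```bash
python3 w.py .4382 -.0922 .24; python3 - <<'E'
from h import *
a=manip.snapshot("scene")["img"][150:290,380:520]
cv2.imwrite("pics/c6.png",cv2.resize(a,None,fx=4,fy=4,interpolation=2)[:,:,::-1])
E
```

```text
t 11.2 tcp [0.5222 0.3128 0.249 ] yaw -6.9 F [0.8 0.6 0.8] gap 0.0 grip 0.0
share [-0.0697  0.8244  0.0121] rows 9.921572595326737
```

View pics/c6.png

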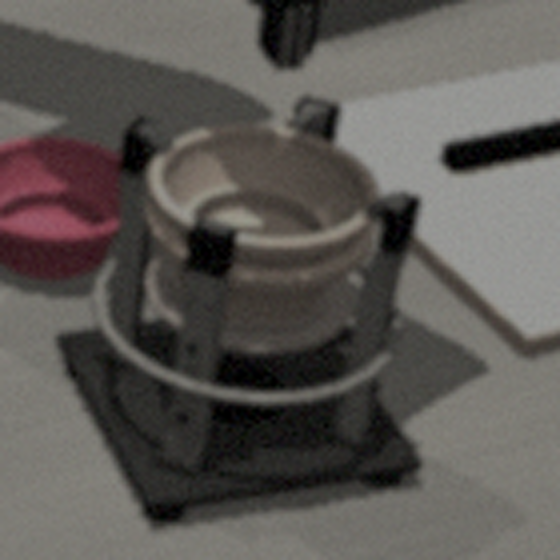

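{"method": "servo_tool", "body": {"commands": [-0.0058,0.0687,0,0,0,0,-0.3,-0.0058,0.0687,0,0,0,0,-0.3,-0.0058,0.0687,0,0,0,0,-0.3,-0.0058,0.0687,0,0,0,0,-0.3,-0.0058,0.0687,0,0,0,0,-0.3,-0.0058,0.0687,0,0,0,0,-0.3,-0.0058,0.0687,0,0,0,0,-0.3,-0.0058,0.0687,0,0,0,0,-0.3,-0.0058,0.0687,0,0,0,0,-0.3,-0.0058,0.0687,0,0,0,0,-0.3,-0.0058,0.0687,0,0,0,0,-0.3,-0.0058,0.0687,0,0,0,0,-0.3]}}

```text
t: 12.25
tcp_pos: [0.4328, -0.0948, 0.2412]
tool_rot: [0.998, -0.06, -0.001, -0.001]
force: [1.1, -0.0, -0.1]
finger_gap: 0.346
gripper_force: 0.0
```

{"method": "servo_tool", "body": {"commands": [0,0,0.04,0,0,0,-0.3,0,0,0.07,0,0,0,-0.3,0,0,0.07,0,0,0,-0.3,0,0,0.07,0,0,0,-0.3,0,0,0.04,0,0,0,-0.3,0,0,0,0,0,0,-0.3,0,0,0,0,0,0,-0.3]}}

```text
t: 12.83
tcp_pos: [0.4329, -0.0931, 0.096]
tool_rot: [0.998, -0.06, -0.002, -0.001]
force: [0.5, -0.6, -0.1]
finger_gap: 0.349
gripper_force: 0.0
```

```bash
python3 w.py .4382 -.0922 .04; python3 - <<'E'
from h import *
p=manip.snapshot("scene");s=manip.sense();a=p["img"][190:310,220:380]
cv2.imwrite("pics/c7.png",cv2.resize(a,None,fx=4,fy=4,interpolation=2)[:,:,::-1])
print("proj tcp crop",(proj(p,s["tcp_pos"])-[220,190])*4,"rim",(bb(pj(p,circ(.4454,-.0326,.064,.052)))-[220,190,220,190])*4)
E
```

```text
t 12.8333 tcp [ 0.4329 -0.0931  0.096 ] yaw -6.92 F [ 0.5 -0.6 -0.1] gap 0.349 grip 0.0
share [ 0.0108 -0.0029  0.1119] rows 1.3486628097109519
proj tcp crop [173.23775188 190.47320505] rim [176.46723304 176.86659878 395.16786919 312.58676785]
```

View pics/c7.png

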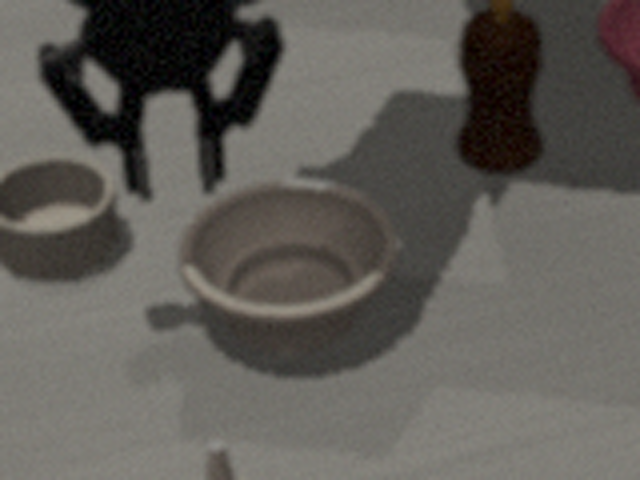

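{"method": "servo_tool", "body": {"commands": [0.005,-0.003,0.02,0,0,0,-0.3,0.005,-0.002,0.03,0,0,0,-0.3,0,0,0.03,0,0,0,-0.3,0,0,0.025,0,0,0,-0.3,0,0,0.01,0,0,0,-0.3,0,0,0,0,0,0,-0.3,0,0,0,0,0,0,-0.3]}}

```text
t: 13.47
tcp_pos: [0.4402, -0.092, 0.0404]
tool_rot: [0.998, -0.06, 0.001, 0.0]
force: [-0.5, 0.5, -0.3]
finger_gap: 0.351
gripper_force: 0.0
```

{"method": "servo_tool", "body": {"commands": [0,0,0,0,0,0,-1,0,0,0,0,0,0,-1,0,0,0,0,0,0,-1,0,0,0,0,0,0,-1,0,0,0,0,0,0,-1]}}

```text
t: 13.88
tcp_pos: [0.4399, -0.092, 0.0406]
tool_rot: [0.998, -0.06, 0.001, 0.0]
force: [-1.4, -0.4, 6.3]
finger_gap: 0.062
gripper_force: 78.6
```

{"method": "servo_tool", "body": {"commands": [0,0,-0.015,0,0,0,-1,0,0,-0.03,0,0,0,-1,0,0,-0.06,0,0,0,-1,0,0,-0.075,0,0,0,-1,0,0,-0.075,0,0,0,-1,0,0,-0.075,0,0,0,-1,0,0,-0.07,0,0,0,-1,0,0,-0.03,0,0,0,-1,0,0,0,0,0,0,-1,0,0,0,0,0,0,-1]}}

```text
t: 14.72
tcp_pos: [0.4393, -0.0918, 0.2553]
tool_rot: [0.998, -0.06, 0.001, 0.0]
force: [-0.5, 1.2, -2.6]
finger_gap: 0.062
gripper_force: 78.4
```

```bash
python3 w.py .514 .252 .25
```

```text
t 14.7167 tcp [ 0.4393 -0.0918  0.2553] yaw -6.91 F [-0.5  1.2 -2.6] gap 0.062 grip 78.35704314289615
share [ 0.0655 -0.7005  0.0103] rows 8.436861262101202
```

{"method": "servo_tool", "body": {"commands": [0.0055,-0.05,0,0,0,0,-1,0.0055,-0.065,0,0,0,0,-1,0.0055,-0.065,0,0,0,0,-1,0.0055,-0.065,0,0,0,0,-1,0.0055,-0.065,0,0,0,0,-1,0.0055,-0.065,0,0,0,0,-1,0.0055,-0.065,0,0,0,0,-1,0.0055,-0.065,0,0,0,0,-1,0.0055,-0.065,0,0,0,0,-1,0.0055,-0.065,0,0,0,0,-1,0.0055,-0.045,0,0,0,0,-1,0.0055,-0.02,0,0,0,0,-1]}}

```text
t: 15.72
tcp_pos: [0.5129, 0.2542, 0.2515]
tool_rot: [0.998, -0.059, -0.003, 0.0]
force: [-0.8, -0.1, -0.7]
finger_gap: 0.062
gripper_force: 78.5
```

{"method": "servo_tool", "body": {"commands": [0,0,0,0,0,0,-1,0,0,0,0,0,0,-1]}}

```text
t: 15.88
tcp_pos: [0.5132, 0.2509, 0.2527]
tool_rot: [0.998, -0.06, -0.002, 0.001]
force: [-0.7, -0.2, -2.3]
finger_gap: 0.062
gripper_force: 78.5
```

```bash
python3 w.py .514 .252 .187; python3 - <<'E'
from h import *
p=manip.snapshot("scene");a=p["img"][110:290,370:550]
cv2.imwrite("pics/c8.png",cv2.resize(a,None,fx=3,fy=3,interpolation=2)[:,:,::-1])
t=manip.sense()["tcp_pos"];print((bb(pj(p,circ(t[0]+.0072,t[1]+.0596,.064,t[2]+.0115)))-[370,110,370,110])*3)
E
```

```text
t 15.8833 tcp [0.5132 0.2509 0.2527] yaw -6.87 F [-0.7 -0.2 -2.3] gap 0.062 grip 78.52428788202815
share [ 0.0019 -0.0028  0.1313] rows 1.5747616023955369
[147.84563633 108.10553295 330.41653977 193.54844289]
```

View pics/c8.png

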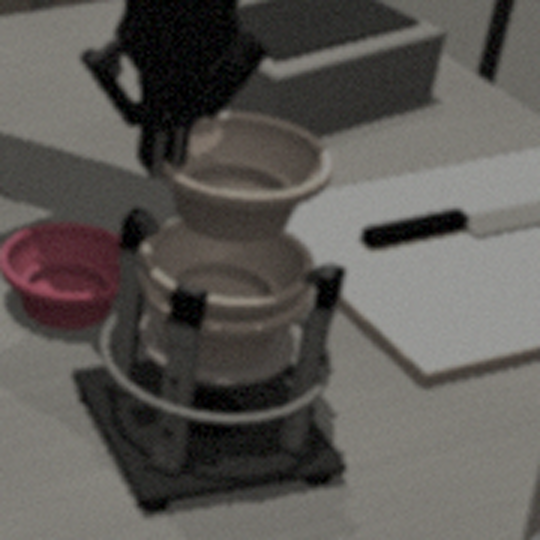

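{"method": "servo_tool", "body": {"commands": [0.002,-0.002,0.03,0,0,0,-1,0,0,0.04,0,0,0,-1,0,0,0.03,0,0,0,-1,0,0,0.015,0,0,0,-1,0,0,0.01,0,0,0,-1,0,0,0.005,0,0,0,-1,0,0,0,0,0,0,-1,0,0,0,0,0,0,-1]}}

```text
t: 16.6
tcp_pos: [0.5162, 0.2523, 0.1905]
tool_rot: [0.998, -0.061, 0.001, -0.0]
force: [0.6, 0.3, -2.0]
finger_gap: 0.069
gripper_force: 78.6
```

{"method": "servo_tool", "body": {"commands": [0,0,0.002,0,0,0,-1,0,0,0,0,0,0,-1]}}

```text
t: 16.77
tcp_pos: [0.516, 0.2526, 0.1895]
tool_rot: [0.998, -0.06, 0.001, -0.0]
force: [-0.5, 0.1, -2.5]
finger_gap: 0.064
gripper_force: 78.6
```

{"method": "servo_tool", "body": {"commands": [0,0,0.003,0,0,0,-1,0,0,0.002,0,0,0,-1,0,0,0,0,0,0,-1]}}

```text
t: 17.02
tcp_pos: [0.5152, 0.2526, 0.1863]
tool_rot: [0.998, -0.06, -0.0, -0.0]
force: [-1.1, 0.8, -1.6]
finger_gap: 0.063
gripper_force: 78.7
```

{"method": "servo_tool", "body": {"commands": [0,0,0,0,0,0,-0.4,0,0,0,0,0,0,-0.4,0,0,0,0,0,0,-0.4,0,0,-0.02,0,0,0,-0.4,0,0,-0.05,0,0,0,-0.4,0,0,-0.06,0,0,0,-0.4,0,0,0,0,0,0,-0.4]}}

```text
t: 17.6
tcp_pos: [0.5194, 0.2536, 0.2578]
tool_rot: [0.998, -0.06, 0.006, -0.002]
force: [0.7, 0.2, 2.0]
finger_gap: 0.3
gripper_force: 0.0
```

```bash
python3 w.py .520 .311 .155; python3 - <<'E'
from h import *
p=manip.snapshot("scene");a=p["img"][150:290,380:520]
cv2.imwrite("pics/c9.png",cv2.resize(a,None,fx=4,fy=4,interpolation=2)[:,:,::-1])
print((bb(pj(p,circ(.52,.311,.064,.197)))-[380,150,380,150])*4)
E
```

```text
t 17.6 tcp [0.5194 0.2536 0.2578] yaw -6.91 F [0.7 0.2 2. ] gap 0.3 grip 0.0
share [-0.0151 -0.1131  0.206 ] rows 2.8236789887828246
[146.23511672  89.1153236  380.33584657 208.58159728]
```

View pics/c9.png

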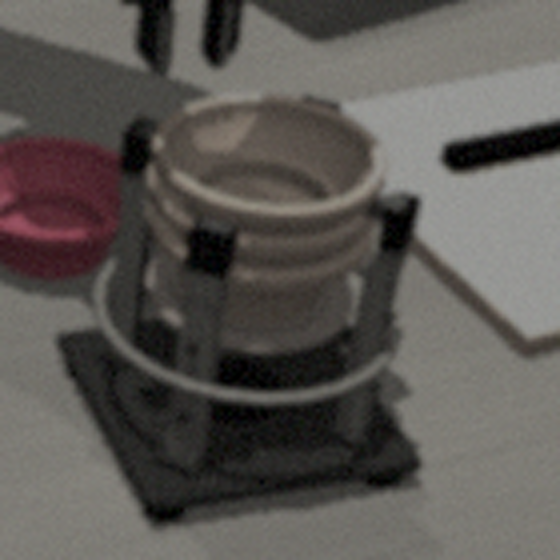

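The second bowl sits level and centred in the pile, with its rim at crop x 150–383 against 146–380 predicted. I'll press as before.

{"method": "servo_tool", "body": {"commands": [-0.006,-0.04,0,0,0,0,-1,-0.005,-0.04,0,0,0,0,-1,0,-0.034,0,0,0,0,-1,0,0,0,0,0,0,-1,0,0,0.04,0,0,0,-1,0,0,0.05,0,0,0,-1,0,0,0.05,0,0,0,-1,0,0,0.035,0,0,0,-1,0,0,0.015,0,0,0,-1,0.003,-0.002,0,0,0,0,-1]}}

```text
t: 18.48
tcp_pos: [0.5167, 0.3092, 0.1543]
tool_rot: [0.998, -0.06, -0.003, 0.001]
force: [-0.1, 0.3, 0.9]
finger_gap: 0.002
gripper_force: 0.0
```

{"method": "servo_tool", "body": {"commands": [0,0,0.01,0,0,0,-1,0,0,0.01,0,0,0,-1,0,0,0.01,0,0,0,-1,0,0,0.01,0,0,0,-1,0,0,0.008,0,0,0,-1,0,0,0.006,0,0,0,-1,0,0,0,0,0,0,-1,0,0,0,0,0,0,-1]}}

```text
t: 19.15
tcp_pos: [0.52, 0.3107, 0.1311]
tool_rot: [0.998, -0.06, 0.002, -0.001]
force: [0.0, -2.2, 5.5]
finger_gap: 0.001
gripper_force: 2.7
```

{"method": "servo_tool", "body": {"commands": [0,0,0.003,0,0,0,-1,0,0,0.003,0,0,0,-1,0,0,0.002,0,0,0,-1,0,0,0,0,0,0,-1,0,0,0,0,0,0,-1]}}

```text
t: 19.57
tcp_pos: [0.52, 0.3107, 0.1273]
tool_rot: [0.998, -0.06, 0.002, -0.0]
force: [-1.4, -1.2, 6.8]
finger_gap: -0.001
gripper_force: 3.7
```

{"method": "servo_tool", "body": {"commands": [0,0,0.001,0,0,0,-1,0,0,0,0,0,0,-1]}}

```text
t: 19.73
tcp_pos: [0.52, 0.3107, 0.1269]
tool_rot: [0.998, -0.06, 0.002, -0.001]
force: [-1.7, -1.5, 9.0]
finger_gap: 0.0
gripper_force: 3.7
```

{"method": "servo_tool", "body": {"commands": [0,0,-0.008,0,0,0,-1,0,0,-0.008,0,0,0,-1,0,0,0,0,0,0,-1]}}

```text
t: 19.98
tcp_pos: [0.5196, 0.311, 0.1342]
tool_rot: [0.998, -0.06, 0.001, -0.001]
force: [0.2, 0.3, 0.2]
finger_gap: 0.002
gripper_force: 0.0
```

{"method": "servo_tool", "body": {"commands": [0,0,-0.03,0,0,0,-1,0,0,-0.06,0,0,0,-1,0,0,-0.07,0,0,0,-1,0,0,-0.06,0,0,0,-1,0,0.04,0,0,0,0,-1,0,0.07,0,0,0,0,-1,0,0.07,0,0,0,0,-1,0,0.07,0,0,0,0,-1,0,0.07,0,0,0,0,-1,0,0.05,0,0,0,0,-1,0,0,0,0,0,0,-1,0,0,0,0,0,0,-1]}}

```text
t: 20.98
tcp_pos: [0.4963, 0.1259, 0.2428]
tool_rot: [0.998, -0.062, -0.0, -0.0]
force: [0.1, 0.3, -0.2]
finger_gap: 0.001
gripper_force: 0.0
```

```bash
python3 - <<'E'
from h import *
p=manip.snapshot("scene");a=p["img"][150:290,380:520];b=manip.snapshot("top")["img"][120:360,120:440]
cv2.imwrite("pics/c10.png",np.vstack([cv2.resize(a,(400,400),interpolation=2)[:320],cv2.resize(b,(400,270))])[:,:,::-1])
print(bb(pj(p,circ(.52,.311,.064,.175))-[380,150])*400/140)
E
```

```text
[101.73391006  87.08613628 266.92271581 173.56729427]
```

View pics/c10.png

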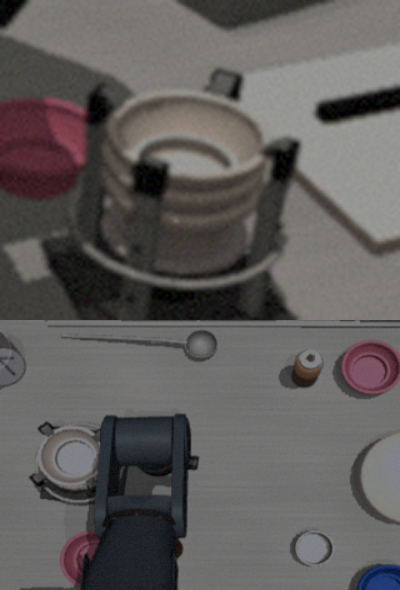

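The pile of three is held down and level: the rim is at crop (105–267, 90–178), matching the clipped height. The ladle, bottle and ramekin haven't moved; the arm covers most of the mill in this view.

```bash
python3 -c "
from h import *
print(manip.sign_off())"
```

```text
the job is handed in; nothing more can be done
None
```

Both white bowls are in the dispenser pile, which stayed down level at the clipped height when I let go; the job was handed in about 21 s into the 67 s limit, and no verdict came back.

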